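Book in a soil jar and hold the incubator lid at its index

TASK

Book in the yellow-lidded soil jar: turn it in its seat until its code label faces the reader's red window squarely, and let go of it there. Then lift the incubator lid by its steel handle until the lid's red pointer is level with the orange index on the stay, and finish still holding it there, because the worn stay does not carry the lid and I need both hands to load jars. Leave the index where it is set and do not knock over or shift the other things on the bench.

Things in the scene. Friction and masses are not known exactly. Their poses are not given: they have to be found in the camera images.
- jar: soil sample jar, clear glass 62 mm in diameter with dark soil inside, ribbed yellow lid 64 mm in diameter and 18 mm high, 100 mm tall in all, about 0.22 kg, loose, standing upright. Origin at the centre of its underside, z up its axis, x points out through the middle of its code label. It turns easily in its seat when gripped by the lid.
- jar_label (a point): middle of the jar's white label with black code bars, on the glass 42 mm above the underside and 32 mm from the axis in the jar's x direction; a 12 mm wide blue seal tape runs from the label up over the lid's rim to the centre of the lid, so from above the tape points the way the label faces
- reader: fixed code reader: a dark block 56 x 76 mm, its top at 125 mm, on a grey foot plate. Origin on the bench under the block; x points from the jar seat towards the block. The jar seat is on the plate at -115 mm along x.
- seat (a point): centre of the floor of the jar seat, 10 mm above the bench: a black rubber dish 70 mm in inner diameter whose lip is 6 mm high; axes as the reader's. The jar is facing the reader when its own x axis points along the reader's x axis.
- window (a point): centre of the reader's red window, 80 mm above the bench, 93 mm from the seat's centre; it looks towards the seat
- lid (a joint): angle of the incubator's lid in rad: 0 shut, growing as its front edge swings up. The lid (0.6 kg, white frame with a clear pane, 302 mm from hinge to front edge, 310 mm wide, 28 mm thick) turns on a low-friction hinge along its rear edge and falls shut when let go; about 3 N at the handle hold it.
- hinge (a point): middle of the lid's hinge line, at the rear top edge of the incubator, 135 mm above the bench; axes as the incubator's: x points from the front (control panel, handle) to the rear, y along the hinge line, z up. The cream-coloured incubator (300 x 310 mm) stands fixed, reaching from 300 mm before the hinge line to the hinge line.
- lid_handle (a point): middle of the lid's handle: a round steel bar 12 mm in diameter, parallel to the hinge, free over 96 mm between two posts, its centre 38 mm above the lid's top face. With the lid shut it lies 268 mm before the hinge line (towards -x) and 66 mm above it; it swings with the lid. Axes turn with the lid.
- pointer_tip (a point): tip of the red pointer on the lid's +y side, on the line from the hinge at 149 mm; it moves with the lid and points straight forward, level with the hinge, when the lid is shut
- index (a joint): angle in rad at which the orange index is set on the stay, on the same scale as joint lid (0.36 to 0.62); pointer and index are level when both read the same. The index is stiff and stays where it is set.
- index_tip (a point): inner tip of the orange index (block 28 x 18 x 13 mm with a black thumb knob) on the arc-shaped aluminium stay at the incubator's +y side, 151 mm from the hinge line, 169 mm to the side of the hinge's middle; dark ticks every 5 degrees
- jar_green: bystander: jar with green lid, 64 x 100 mm, origin at its underside
- jar_white: bystander: jar with white lid, 64 x 100 mm, origin at its underside
- dishes: bystander: stack of three clear culture dishes, 90 mm in diameter, 42 mm high, origin at its underside
- tube_rack: bystander: orange tube rack 100 x 200 mm, 84 mm high, origin at its underside
- beaker: bystander: clear beaker, 72 mm in diameter, 90 mm tall, origin at its underside
Not all that is in view belongs to the job. What is shaped like the jar but pink or purple is not meant.

How it is judged (in metres and radians):
On the way:
1. the jar stands in its seat with its label facing the reader, let go, while the lid is still shut (angle between the x axis of jar_label and the x axis of window, either way round below 0.26 rad and x of jar_label in the frame of reader above -0.1 m and horizontal distance between jar and seat below 0.012 m and z of jar in the frame of seat below 0.004 m and angle between jar's own z axis and vertical below 0.06 rad and linear speed of jar below 0.02 m/s and contact force between the fingers and jar below 0.1 N and value of joint lid below 0.04 rad), for 0.3 s.
At the end, for the whole second after the job is handed in: The jar stands upright and released in its seat (within 12 mm of its centre) with the label facing the reader within 15 degrees (0.26 rad); the lid stands still with its pointer within 0.06 rad of the index, carried by the fingers (at least 1 N on the lid) and by nothing else on the bench (angle between the x axis of jar_label and the x axis of window, either way round below 0.26 rad and x of jar_label in the frame of reader above -0.1 m and horizontal distance between jar and seat below 0.012 m and z of jar in the frame of seat below 0.004 m and angle between jar's own z axis and vertical below 0.06 rad and linear speed of jar below 0.02 m/s and contact force between the fingers and jar below 0.1 N and angle between the x axis of pointer_tip and the x axis of index_tip, either way round below 0.06 rad and velocity of joint lid between -0.05 and 0.05 rad/s and contact force between the fingers and lid above 1 N and contact force between each of jar_green, jar_white, dishes, tube_rack, beaker, jar and lid below 0.2 N); the arm keeps its last pose, push and grip.
It fails at once if another thing on the bench is shifted by more than 30 mm or knocked over (distance of any of jar_green, jar_white, dishes, tube_rack, beaker from where it was at the start of the episode above 0.03 m or angle between any of jar_green, jar_white, dishes, tube_rack, beaker's own z axis and vertical above 0.5 rad).
It fails at once if the index is shifted from its setting by more than 8 mm (distance of index_tip from where it was at the start of the episode above 0.008 m).
It fails at once if the jar is tipped over (angle between jar's own z axis and vertical above 0.5 rad).
It also fails if it takes over 59 s, if anything falls off the work surface, if the arm or the gripper's body presses on something with over 40 N, if the wrist force passes 120 N, or if a joint passes its speed limit or range.

ROBOT

A 6-joint arm with a two-finger parallel gripper is mounted at the origin on the work surface. World frame = base frame: x ahead of the robot, y to its left, z up, the work surface at z = 0. Lengths are in mm, angles in degrees, forces in N, time in s.
With the tool pointing down it reaches from about 300 to 850 mm from the base axis. Payload 4.2 kg.
Tool frame: the origin (TCP) lies at the very end of the fingers, on their centre line; the grasp point (between the pads) lies 19 mm behind it (env.grip_point_offset is the distance from the TCP to the grasp point, in mm); z points along the fingers, y is the line along which they close (so a half turn about z gives the same grasp; the last joint's range is limited). The gripper opens to 91 mm and grips with 3 to 60 N. Pads are 32 mm wide; open, the fingers measure 118 mm over their backs; the gripper's body (76 mm by 178 mm) begins 60 mm behind the grasp point.
Start: joints at [-72.479, 18.312, 89.639, -0, 72.044, -1.146], TCP at [184.042, -544.768, 213.976] pointing down, gripper open.
Joint ranges: [-177.97, 177.97], [-48.28, 115.42], [12.27, 149.76], [-77.06, 257.06], [2.81, 150.46], [-146.56, 146.56]. Speed limits (degrees/s): [147.25, 147.25, 180, 180, 180, 180].

INTERFACE

Orientations are given as [roll, pitch, yaw] about the fixed x, y, z axes, in that order (R = Rz(yaw) Ry(pitch) Rx(roll)).
In Python, from workcell import env gives the robot as it stands. The module is installed in compiled form; this text tells all that it offers.
- The arm moves only by the tool arm_command, never from a script. Its argument "rows" is a list of rows, each an object with "delta_pos": the shift along the tool's x, y, z in mm, a list of three; "roll": the turn about the tool's z in units of 5 degrees (1.0 is 5 degrees); "jaw": the opening in per cent of the stroke, from 0 (shut) to 100 (fully open). A call has 1 to 20 rows; each row is the pose to reach, as a shift and turn from the pose commanded when the call began, along the tool's axes at that moment; what a row does not reach only later rows make up. A row lasts 1/12 s, in which the tool goes at most 41.7 mm and 7.16 degrees, less where a joint would pass 70% of its speed; a pose out of reach is approached as far as the arm can. A call with a gripper value outside its range is refused whole. The fingers move at their own pace and stop on an object; "squeeze" is the grip in N (left out, the last holds). Time passes only in rows, so rows that repeat a pose let the fingers close. It gives the time, the measured TCP pose, the force, the opening and the grip force at its end, in the units of the state.
- env.state(): the state, without advancing time (a new reading comes with each control period).
- env.grab_frame(name): name is "scene" or "side" or "wrist"; returns a dict with "img" (400x640x3 uint8, blue, green, red), "z_map" (400x640 float32, mm along the optical axis (not along the pixel's ray), 0 where there is no reading), "fov_y" (degrees; the focal length in pixels is half the picture's height over the tangent of half this angle, whatever the lens; pixels are square), "cx", "cy" (the principal point, pixels), "R" (3x3) and "t" (3): a world point X has camera coordinates R X + t; the wrist camera has in their place "T_tool_cam" (4x4, takes a point from camera to tool coordinates, whose origin is the TCP and whose axes are the flange's). Camera axes: x right, y down, z forward; pixel columns grow to the right and rows downward; lengths in mm; the calibration is good to about 2 mm. A picture is of the moment at which its call begins: read the wrist's pose just before it.
- env.job_done(): hands the job in; it is judged then, once.
The state is a dict: "time_s": time; "qpos": joint angles; "qvel": joint speeds; "effort": joint torques, N m; "ee_pos": TCP position; "ee_rot": TCP orientation; "force": force on the tool from outside, world axes, zero at the start; "torque": the same for the moment, N m; "gripper_width": finger opening in mm; "gripper_force": force on a finger pad.
Only numpy, scipy, OpenCV 4.12 (cv2) and the standard library are available. Lean on these libraries where they do the work, as an engineer would, in place of code of your own. Each camera call takes 0.05 s, during which the arm holds its last target. There are 200 camera calls.

## Working session

There is one attempt and no reset: what is moved stays moved. The work goes in short steps, Python scripts to look and compute and a tool call to move; the robot and the scene stay as the last step left them, time stands still between calls to the robot, and variables do not carry over. Pictures are saved under pics/ and viewed, at most 10 in all, crops included, and the job is handed in when it is done.

Besides the shell and the picture viewer there is one more tool, called by a JSON object that holds its "op" and its "data", one argument or row to a line. arm_command: Moves the arm, as the interface text tells. Its arguments: {"type":"object","properties":{"rows":{"type":"array"},"squeeze":{"type":"number"}},"required":["rows"]}

```bash
mkdir -p pics
cat > h.py <<'E'
import numpy as np, cv2, pickle
from scipy.spatial.transform import Rotation as Ro
from workcell import env
def grab(n):
    s=env.state(); f=env.grab_frame(n); f['s']=s
    f['f']=f['img'].shape[0]/2/np.tan(np.radians(f['fov_y']/2))
    pickle.dump(f,open(f'{n}.pkl','wb')); return f
def load(n): return pickle.load(open(f'{n}.pkl','rb'))
def toolR(s): return Ro.from_euler('xyz',s['ee_rot'],degrees=True).as_matrix()
def world(f,u,v,z=None):
    if z is None:
        p=f['z_map'][int(v)-1:int(v)+2,int(u)-1:int(u)+2]; z=np.median(p)
    c=np.array([(u-f['cx'])/f['f']*z,(v-f['cy'])/f['f']*z,z])
    if 'R' in f: return np.array(f['R']).T@(c-np.array(f['t']))
    T=np.array(f['T_tool_cam']); return toolR(f['s'])@(T[:3,:3]@c+T[:3,3])+np.array(f['s']['ee_pos'])
E
python3 - <<'E'
from h import *
for n in ('scene','side'):
    f=grab(n); cv2.imwrite(f'pics/{n}0.png',f['img'])
print(env.state())
E
```

```text
{'time_s': 0.1, 'qpos': array([-7.24791292e+01,  1.83477646e+01,  8.96990702e+01,  9.87739712e-04,
        7.20470497e+01, -1.14613706e+00]), 'qvel': array([ 0.02162748, -0.10321919, -0.14094367,  0.0039608 , -0.02092271,
       -0.07715636]), 'effort': array([-6.51718346e-04, -4.13334918e+01, -2.32509685e+01,  7.27043347e-02,
        4.20929608e-02, -7.20211483e-05]), 'ee_pos': array([ 183.90190524, -544.30483442,  213.2088681 ]), 'ee_rot': array([-1.79906153e+02, -2.81688488e-03,  1.86667003e+01]), 'force': array([ 0.15633425, -0.10730184, -0.4830416 ]), 'torque': array([-0.03807062,  0.00577278,  0.0136717 ]), 'gripper_force': 0.0, 'gripper_width': 90.92740172745435}
```

View pics/scene0.png

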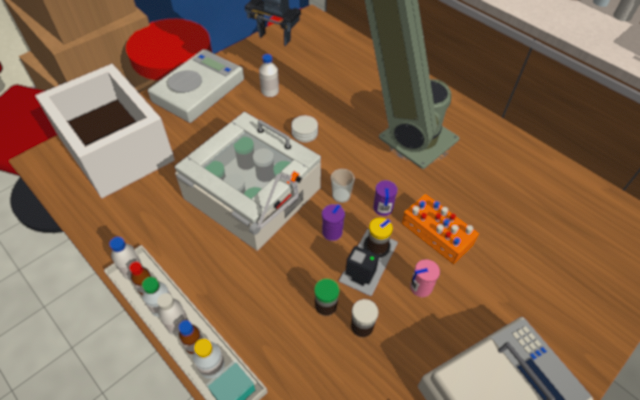

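View pics/side0.png

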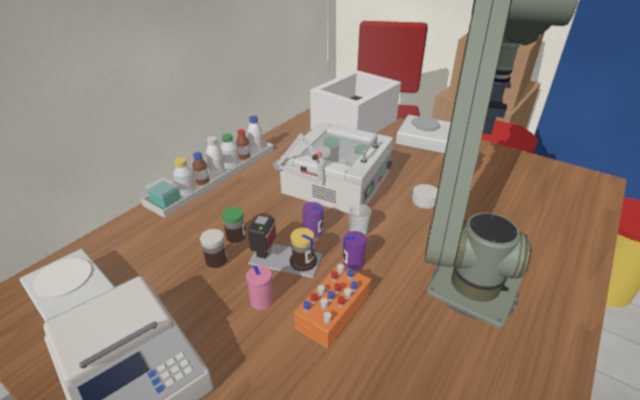

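The scene view shows the yellow jar at (380,229), the reader block at (362,264), the incubator handle at about (272,133), and the orange index and red pointer near (295,178). The purple and pink jars are decoys. Next I'll measure these points and zoom in on the index.

Run:
```python
from h import *
f=load('scene'); np.set_printoptions(precision=1,suppress=True)
for n,u,v in [('lid',380,226),('readertop',362,260),('plate near',392,243),('green',327,288),('white',365,310),('purple1',333,214),('purple2',386,188),('pink',427,268),('beaker',343,178),('dish',305,124),('rack',440,225),('handle',272,133),('cornerF',244,116),('cornerL',179,173),('cornerR',321,160),('cornerB',262,240)]:
    print(n,world(f,u,v))
c=f['img'][100:250,160:330]; a=cv2.resize(c,None,fx=4.7,fy=4,interpolation=cv2.INTER_CUBIC)
a=cv2.resize(f['img'][140:240,230:340],None,fx=7,fy=6,interpolation=cv2.INTER_CUBIC)
g=load('side'); b=g['img'][110:210,270:400]
a=cv2.resize(f['img'][105:245,170:330],(400,350),interpolation=cv2.INTER_CUBIC)
b=cv2.resize(b,(400,308),interpolation=cv2.INTER_CUBIC)
c=cv2.resize(f['img'][205:295,335:405],(272,350),interpolation=cv2.INTER_CUBIC)
o=np.zeros((350,800,3),np.uint8); o[:350,:400]=a; o[:308,400:]=b
d=np.zeros((250,800,3),np.uint8)
d[:,:320]=cv2.resize(f['img'][205:295,335:450],(320,250),interpolation=cv2.INTER_CUBIC)
d[:,400:]=cv2.resize(g['img'][205:280,240:360],(400,250),interpolation=cv2.INTER_CUBIC)
cv2.imwrite('pics/crop1.png',np.vstack([o,d]))
```

```text
lid [445.5 201.4 112.9]
readertop [569.2 247.2 127.4]
plate near [402.7 226.7   7.5]
green [683.7 233.6 102.3]
white [656.2 342.6 100.1]
purple1 [506.1  76.2 101.4]
purple2 [322.2 116.2 100.4]
pink [448.9 374.3 102.6]
beaker [356.2 -27.7  49.3]
dish [ 274.5 -293.7   43.3]
rack [299.2 306.3  83.3]
handle [ 461.1 -239.6  165.7]
cornerF [ 477.2 -356.9  166.3]
cornerL [ 754.4 -315.8  145.8]
cornerR [ 322.8 -162.1    0.1]
cornerB [686.9 -32.7  33. ]
```

View pics/crop1.png

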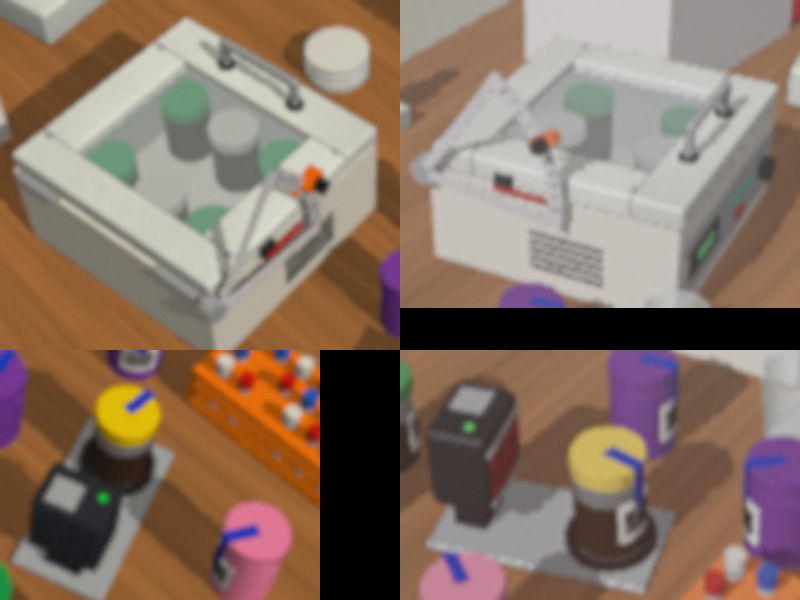

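```bash
cat >> h.py <<'E'
def ray(f,u,v):
    a=world(f,u,v,1.);b=world(f,u,v,1000.); return a,(b-a)/np.linalg.norm(b-a)
def atz(f,u,v,z):
    a,d=ray(f,u,v); return a+d*(z-a[2])/d[2]
E
python3 - <<'E'
from h import *
np.set_printoptions(precision=1,suppress=True)
f=load('scene');g=load('side')
for n,F,u,v,z in [('jar',f,381,227.3,110),('jarS',g,302,235,110),('handle',f,274.8,130.2,201),('hl',f,260,123,201),('hr',f,289,140.5,201),
 ('FL',f,244,111.5,163),('FR',f,320.4,156.5,163),('RL',f,175.5,167,163)]: print(n,atz(F,u,v,z))
# reader plate corners from scene (z~8)
for u,v in [(360,291),(341,281),(397,241.5)]: print('plate',atz(f,u,v,6))
hsv=cv2.cvtColor(f['img'],cv2.COLOR_BGR2HSV)
m=cv2.inRange(hsv,(108,120,80),(130,255,255)); ys,xs=np.nonzero(m[215:240,370:395]); print('blue',[(atz(f,x+370,y+215,110)[:2]).round() for x,y in zip(xs,ys)])
m=cv2.inRange(hsv,(20,150,120),(32,255,255)); ys,xs=np.nonzero(m[210:240,362:400]); print('yellow', xs.mean()+362,ys.mean()+210,xs.min()+362,xs.max()+362,ys.min()+210,ys.max()+210)
E
```

```text
jar [445.  205.1 110. ]
jarS [441.6 203.3 110. ]
handle [ 468.7 -214.3  201. ]
hl [ 481.5 -268.2  201. ]
hr [ 466.1 -153.4  201. ]
FL [ 462.3 -376.2  163. ]
FR [418.  -69.2 163. ]
RL [ 754.5 -327.1  163. ]
plate [586.7 269.6   6. ]
plate [603.1 211.1   6. ]
plate [387. 233.   6.]
blue [array([414., 200.]), array([412., 202.]), array([419., 200.]), array([417., 202.]), array([415., 204.]), array([423., 201.]), array([421., 203.]), array([419., 205.]), array([428., 201.]), array([426., 203.]), array([424., 205.]), array([435., 200.]), array([433., 201.]), array([430., 203.]), array([428., 205.]), array([439., 200.]), array([437., 202.]), array([435., 204.])]
yellow 379.87704918032784 228.5846994535519 369 392 217 239
```

{"op": "arm_command", "data": {
  "rows": [
    {"delta_pos": [0,0,-40],"roll": 0,"jaw": 100},
    {"delta_pos": [460,-590,-40],"roll": -28,"jaw": 100},
    {"delta_pos": [460,-590,-40],"roll": -28,"jaw": 100},
    {"delta_pos": [460,-590,-40],"roll": -28,"jaw": 100},
    {"delta_pos": [460,-590,-40],"roll": -28,"jaw": 100},
    {"delta_pos": [460,-590,-40],"roll": -28,"jaw": 100},
    {"delta_pos": [460,-590,-40],"roll": -28,"jaw": 100},
    {"delta_pos": [460,-590,-40],"roll": -28,"jaw": 100},
    {"delta_pos": [460,-590,-40],"roll": -28,"jaw": 100},
    {"delta_pos": [460,-590,-40],"roll": -28,"jaw": 100},
    {"delta_pos": [460,-590,-40],"roll": -28,"jaw": 100},
    {"delta_pos": [460,-590,-40],"roll": -28,"jaw": 100},
    {"delta_pos": [460,-590,-40],"roll": -28,"jaw": 100},
    {"delta_pos": [460,-590,-40],"roll": -28,"jaw": 100},
    {"delta_pos": [460,-590,-40],"roll": -28,"jaw": 100},
    {"delta_pos": [460,-590,-40],"roll": -28,"jaw": 100},
    {"delta_pos": [460,-590,-40],"roll": -28,"jaw": 100},
    {"delta_pos": [460,-590,-40],"roll": -28,"jaw": 100},
    {"delta_pos": [460,-590,-40],"roll": -28,"jaw": 100},
    {"delta_pos": [460,-590,-40],"roll": -28,"jaw": 100}
  ]
}}

```text
time_s: 1.77
ee_pos: [432.8, 167.4, 253.2]
ee_rot: [179.8, -0.0, 155.4]
force: [-0.3, -0.9, -0.5]
gripper_width: 91.2
gripper_force: 0.0
```

Run:
```python
from h import *
f=grab('wrist'); cv2.imwrite('pics/w1.png',f['img']); print(f['s']['ee_pos'],f['s']['ee_rot'],f['s']['qpos'],f['s']['time_s']); print(np.array(f['T_tool_cam']).round(2))
```

```text
[432.82683219 167.41866983 253.20706342] [ 1.79818290e+02 -4.19360269e-02  1.55414823e+02] [ 19.61124894   6.73824556  99.25889085   0.1660184   73.9063197
 -45.84939475] 1.7667
[[-0.0000e+00 -9.6000e-01 -2.8000e-01  8.0870e+01]
 [ 1.0000e+00 -0.0000e+00  0.0000e+00 -1.4000e-01]
 [-0.0000e+00 -2.8000e-01  9.6000e-01 -1.7071e+02]
 [ 0.0000e+00  0.0000e+00  0.0000e+00  1.0000e+00]]
```

View pics/w1.png

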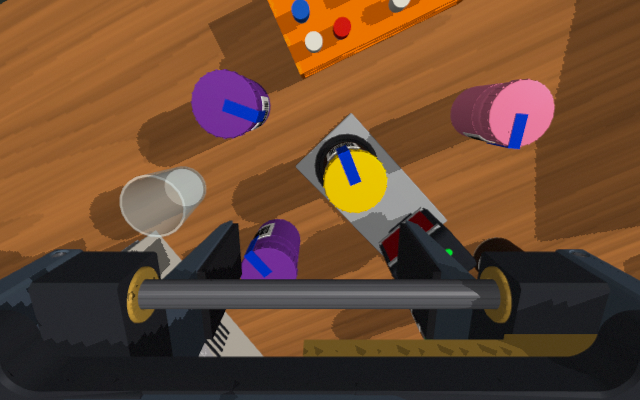

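The wrist view shows the yellow lid centred at about (356,181), with the tape running from (354,185) to (343,150). Plate corners are at (352,114), (297,166) and (446,219).

Run:
```python
from h import *
np.set_printoptions(precision=1,suppress=True)
f=load('wrist')
hsv=cv2.cvtColor(f['img'],cv2.COLOR_BGR2HSV)
my=cv2.inRange(hsv,(22,150,120),(34,255,255)); my[250:]=0
mb=cv2.inRange(hsv,(108,120,80),(130,255,255))
r=np.zeros_like(mb); r[148:215,322:390]=1
ys,xs=np.nonzero(((my>0)|(mb>0))&(r>0)); (c,rad)=cv2.minEnclosingCircle(np.c_[xs,ys].astype(np.float32)); print('circ',c,rad)
C=atz(f,*c,110); print('jar',C, world(f,*c))
ys,xs=np.nonzero((mb>0)&(r>0)); P=np.array([atz(f,x,y,110)[:2] for x,y in zip(xs,ys)])
m=P.mean(0); w=np.linalg.svd(P-m,full_matrices=False)[2][0]
if w@(m-C[:2])<0: w=-w
print('tape',m,np.degrees(np.arctan2(*w[::-1])), 'from centre',np.degrees(np.arctan2(*(m-C[:2])[::-1])))
a,b,c2=[atz(f,*p,8)[:2] for p in ((352,114),(297,166),(446,219))]
print(a,b,c2,'edge',np.degrees(np.arctan2(*(c2-a)[::-1])),'short',np.degrees(np.arctan2(*(a-b)[::-1]))-90, world(f,330,140))
# grey plate mask edges fit
```

```text
circ (353.55224609375, 178.09141540527344) 34.34351348876953
jar [436.9 204.2 110. ] [436.6 204.2 111.2]
tape [422.7 204.5] 179.1200628411056 from centre 178.87432025061906
[385.7 235.6] [416.4 144.5] [568.1 298.7] edge 19.10320150381001 short 18.581984637448386 [402.9 197.5  15.4]
```

{"op": "arm_command", "data": {
  "rows": [
    {"delta_pos": [9,37,30],"roll": -7.9,"jaw": 100},
    {"delta_pos": [9,37,60],"roll": -7.9,"jaw": 100},
    {"delta_pos": [9,37,90],"roll": -7.9,"jaw": 100},
    {"delta_pos": [9,37,90],"roll": -7.9,"jaw": 100},
    {"delta_pos": [9,37,90],"roll": -7.9,"jaw": 100},
    {"delta_pos": [9,37,90],"roll": -7.9,"jaw": 100},
    {"delta_pos": [9,37,90],"roll": -7.9,"jaw": 100},
    {"delta_pos": [9,37,90],"roll": -7.9,"jaw": 100}
  ]
}}

```text
time_s: 2.48
ee_pos: [438.4, 198.0, 163.8]
ee_rot: [-180.0, -0.0, -166.0]
force: [0.3, -0.4, 0.2]
gripper_width: 91.4
gripper_force: 0.0
```

Run:
```python
from h import *
np.set_printoptions(precision=1,suppress=True)
f=grab('wrist'); print(f['s']['ee_pos'],f['s']['ee_rot'],f['s']['qpos']); print(env.state()['ee_pos'])
hsv=cv2.cvtColor(f['img'],cv2.COLOR_BGR2HSV)
my=cv2.inRange(hsv,(22,150,120),(34,255,255)); mb=cv2.inRange(hsv,(108,120,80),(130,255,255))
n,l,st,ce=cv2.connectedComponentsWithStats(my); i=max(range(1,n),key=lambda k:st[k,4]*(k>0)); 
for k in range(1,n):
    if st[k,4]>300: print(st[k],ce[k])
cv2.imwrite('pics/w2.png',f['img'])
```

```text
[438.4 198.  163.8] [-180.   -0. -166.] [ 22.9  12.2 105.9  -0.   61.9 -81. ]
[438.5 198.1 164. ]
[ 281  179   87   85 4749] [323.1 224.9]
```

View pics/w2.png

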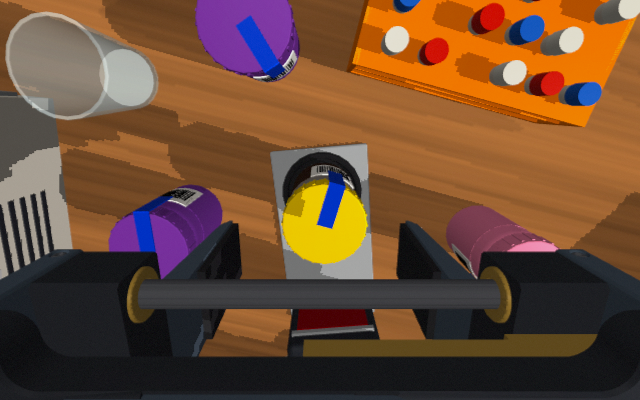

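The wrist view shows the lid circle spanning x 282–367 and y 179–264, and the tape running from (326,227) up to (338,178). The plate's far corners are at (271,152) and (367,145).

Run:
```python
from h import *
np.set_printoptions(precision=1,suppress=True)
f=load('wrist'); an=lambda w:np.degrees(np.arctan2(w[1],w[0]))
print('jar',atz(f,324.5,221.5,110))
t=atz(f,338,180,110)-atz(f,326,226,110); print('tape',an(t))
a,b=[atz(f,*p,8) for p in((271,152),(367,145))]; print(a,b,an(b-a))
for z in(6,8): print(an(atz(f,373,278,z)-atz(f,367,145,z)),an(atz(f,286,262,z)-atz(f,272,152,z)))
a,b=[atz(f,*p,125) for p in((290,336),(374,326))]; print('readeredge',an(b-a),a,b)
```

```text
jar [439.  203.3 110. ]
tape -179.3989223594642
[415.3 143.1   8. ] [385.  235.7   8. ] 108.14158000696348
18.99775368452011 18.948324513617514
18.9977536845201 18.948324513617507
readeredge 112.00328535116441 [531.6 199.  125. ] [507.1 259.6 125. ]
```

{"op": "arm_command", "data": {
  "rows": [
    {"delta_pos": [-2,5,20],"roll": 0,"jaw": 100},
    {"delta_pos": [-2,5,45],"roll": 0,"jaw": 100},
    {"delta_pos": [-2,5,70],"roll": 0,"jaw": 100},
    {"delta_pos": [-2,5,82],"roll": 0,"jaw": 100},
    {"delta_pos": [-2,5,82],"roll": 0,"jaw": 100},
    {"delta_pos": [-2,5,82],"roll": 0,"jaw": 100},
    {"delta_pos": [-2,5,82],"roll": 0,"jaw": 50},
    {"delta_pos": [-2,5,82],"roll": 0,"jaw": 50},
    {"delta_pos": [-2,5,82],"roll": 0,"jaw": 50},
    {"delta_pos": [-2,5,82],"roll": 0,"jaw": 50},
    {"delta_pos": [-2,5,82],"roll": 0,"jaw": 50},
    {"delta_pos": [-2,5,82],"roll": 0,"jaw": 50}
  ],
  "squeeze": 10
}}

```text
time_s: 3.53
ee_pos: [439.9, 204.0, 82.6]
ee_rot: [-180.0, 0.1, -165.7]
force: [0.4, -1.1, 3.8]
gripper_width: 64.0
gripper_force: 10.0
```

{"op": "arm_command", "data": {
  "rows": [
    {"delta_pos": [0,0,0],"roll": 1,"jaw": 50},
    {"delta_pos": [0,0,0],"roll": 2,"jaw": 50},
    {"delta_pos": [0,0,0],"roll": 3,"jaw": 50},
    {"delta_pos": [0,0,0],"roll": 4,"jaw": 50},
    {"delta_pos": [0,0,0],"roll": 5,"jaw": 50},
    {"delta_pos": [0,0,0],"roll": 6,"jaw": 50},
    {"delta_pos": [0,0,0],"roll": 7,"jaw": 50},
    {"delta_pos": [0,0,0],"roll": 8,"jaw": 50},
    {"delta_pos": [0,0,0],"roll": 9,"jaw": 50},
    {"delta_pos": [0,0,0],"roll": 10,"jaw": 50},
    {"delta_pos": [0,0,0],"roll": 11,"jaw": 50},
    {"delta_pos": [0,0,0],"roll": 12,"jaw": 50},
    {"delta_pos": [0,0,0],"roll": 13,"jaw": 50},
    {"delta_pos": [0,0,0],"roll": 14,"jaw": 50},
    {"delta_pos": [0,0,0],"roll": 15,"jaw": 50},
    {"delta_pos": [0,0,0],"roll": 16,"jaw": 50},
    {"delta_pos": [0,0,0],"roll": 16,"jaw": 50}
  ]
}}

```text
time_s: 4.95
ee_pos: [440.5, 205.0, 82.5]
ee_rot: [179.8, -0.0, 114.2]
force: [1.1, 0.6, 2.6]
gripper_width: 63.6
gripper_force: 10.0
```

{"op": "arm_command", "data": {
  "rows": [
    {"delta_pos": [0,0,0],"roll": 1,"jaw": 50},
    {"delta_pos": [0,0,0],"roll": 2,"jaw": 50},
    {"delta_pos": [0,0,0],"roll": 3,"jaw": 50},
    {"delta_pos": [0,0,0],"roll": 4,"jaw": 50},
    {"delta_pos": [0,0,0],"roll": 5,"jaw": 50},
    {"delta_pos": [0,0,0],"roll": 6,"jaw": 50},
    {"delta_pos": [0,0,0],"roll": 7,"jaw": 50},
    {"delta_pos": [0,0,0],"roll": 8,"jaw": 50},
    {"delta_pos": [0,0,0],"roll": 9,"jaw": 50},
    {"delta_pos": [0,0,0],"roll": 10,"jaw": 50},
    {"delta_pos": [0,0,0],"roll": 11,"jaw": 50},
    {"delta_pos": [0,0,0],"roll": 12,"jaw": 50},
    {"delta_pos": [0,0,0],"roll": 13,"jaw": 50},
    {"delta_pos": [0,0,0],"roll": 14,"jaw": 50},
    {"delta_pos": [0,0,0],"roll": 15,"jaw": 50},
    {"delta_pos": [0,0,0],"roll": 16.1,"jaw": 50},
    {"delta_pos": [0,0,0],"roll": 16.1,"jaw": 50},
    {"delta_pos": [0,0,0],"roll": 16.1,"jaw": 50},
    {"delta_pos": [0,0,0],"roll": 16.1,"jaw": 50}
  ]
}}

```text
time_s: 6.53
ee_pos: [442.2, 203.5, 83.3]
ee_rot: [179.8, -0.3, 34.0]
force: [4.6, -4.1, 5.3]
gripper_width: 63.4
gripper_force: 10.0
```

{"op": "arm_command", "data": {
  "rows": [
    {"delta_pos": [0,0,0],"roll": 0,"jaw": 100},
    {"delta_pos": [0,0,0],"roll": 0,"jaw": 100},
    {"delta_pos": [0,0,0],"roll": 0,"jaw": 100},
    {"delta_pos": [0,0,0],"roll": 0,"jaw": 100},
    {"delta_pos": [0,0,0],"roll": 0,"jaw": 100},
    {"delta_pos": [0,0,-30],"roll": 0,"jaw": 100},
    {"delta_pos": [0,0,-70],"roll": 0,"jaw": 100},
    {"delta_pos": [0,0,-110],"roll": 0,"jaw": 100},
    {"delta_pos": [0,0,-150],"roll": 0,"jaw": 100},
    {"delta_pos": [-50,0,-190],"roll": 0,"jaw": 100},
    {"delta_pos": [-60,0,-190],"roll": 0,"jaw": 100},
    {"delta_pos": [-60,0,-190],"roll": 0,"jaw": 100},
    {"delta_pos": [-60,0,-190],"roll": 0,"jaw": 100}
  ]
}}

```text
time_s: 7.62
ee_pos: [389.0, 170.5, 272.9]
ee_rot: [180.0, -0.2, 33.7]
force: [1.1, 0.2, 0.4]
gripper_width: 91.1
gripper_force: 0.0
```

Run:
```python
from h import *
f=grab('wrist'); print(f['s']['ee_pos'],f['s']['ee_rot'],f['s']['qpos'],f['s']['time_s'])
cv2.imwrite('pics/w3.png',f['img'])
```

```text
[388.98084705 170.54643826 272.88866867] [ 1.79975286e+02 -1.52021699e-01  3.37391661e+01] [2.21181567e+01 2.36673979e+00 1.01304724e+02 6.60647210e-03
 7.61746528e+01 7.83774534e+01] 7.6167
```

View pics/w3.png

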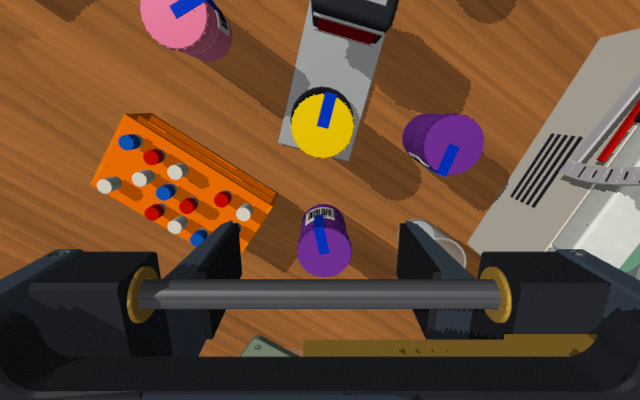

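The tape now runs from (322,128) to (331,94), roughly parallel to the plate edges, which go from (279,143) to (308,35) and from (350,160) to (385,50).

Run:
```python
from h import *
np.set_printoptions(precision=1,suppress=True)
f=load('wrist'); an=lambda w:np.degrees(np.arctan2(w[1],w[0]))
print('jar',atz(f,323,125,110))
hsv=cv2.cvtColor(f['img'],cv2.COLOR_BGR2HSV); mb=cv2.inRange(hsv,(108,120,80),(130,255,255))
ys,xs=np.nonzero(mb[85:135,305:350]); P=np.array([atz(f,x+305,y+85,110)[:2] for x,y in zip(xs,ys)])
m=P.mean(0); w=np.linalg.svd(P-m,full_matrices=False)[2][0]; print('tape',an(w),m, an(m-atz(f,323,125,110)[:2]))
a,b=[atz(f,*p,8) for p in((279,143),(350,160))]; print(a,b,an(b-a)+90)
print('edges',an(atz(f,308,35,8)-atz(f,279,143,8)),an(atz(f,385,50,8)-atz(f,350,160,8)))
print('readeredge',an(atz(f,314,10,125)-atz(f,386,31,125))-90, atz(f,314,10,125),atz(f,386,31,125))
```

```text
jar [440.9 201.4 110. ]
tape -161.0751297938405 [455.6 206.9] 20.71596172192779
[384.6 233.2   8. ] [418.8 140.6   8. ] 20.285522909881394
edges 16.738631298610475 17.596985934707707
readeredge 19.176050901986514 [519.2 263.8 125. ] [541.1 200.9 125. ]
```

The jar now faces the reader: the tape points at 18.9° and the reader axis at about 18.8°. Next is the incubator.

{"op": "arm_command", "data": {
  "rows": [
    {"delta_pos": [0,0,-40],"roll": 0,"jaw": 100},
    {"delta_pos": [-145,367,-50],"roll": -13,"jaw": 100},
    {"delta_pos": [-145,367,-50],"roll": -13,"jaw": 100},
    {"delta_pos": [-145,367,-50],"roll": -13,"jaw": 100},
    {"delta_pos": [-145,367,-50],"roll": -13,"jaw": 100},
    {"delta_pos": [-145,367,-50],"roll": -13,"jaw": 100},
    {"delta_pos": [-145,367,-50],"roll": -13,"jaw": 100},
    {"delta_pos": [-145,367,-50],"roll": -13,"jaw": 100},
    {"delta_pos": [-145,367,-50],"roll": -13,"jaw": 100},
    {"delta_pos": [-145,367,-50],"roll": -13,"jaw": 100},
    {"delta_pos": [-145,367,-50],"roll": -13,"jaw": 100},
    {"delta_pos": [-145,367,-50],"roll": -13,"jaw": 100},
    {"delta_pos": [-145,367,-50],"roll": -13,"jaw": 100},
    {"delta_pos": [-145,367,-50],"roll": -13,"jaw": 100}
  ]
}}

```text
time_s: 8.83
ee_pos: [473.3, -216.6, 319.4]
ee_rot: [-179.8, -0.2, 98.5]
force: [1.0, 0.7, -0.3]
gripper_width: 91.3
gripper_force: 0.0
```

Run:
```python
from h import *
f=grab('wrist'); print(f['s']['ee_pos'],f['s']['ee_rot'],f['s']['qpos'],f['s']['time_s'])
cv2.imwrite('pics/w4.png',f['img'])
```

```text
[ 473.33312825 -216.57006771  319.43038282] [-1.79810947e+02 -1.54706903e-01  9.85369827e+01] [-2.58654908e+01  1.06565849e+01  8.50867994e+01  2.09271965e-02
  8.45000114e+01 -3.44047788e+01] 8.8333
```

View pics/w4.png

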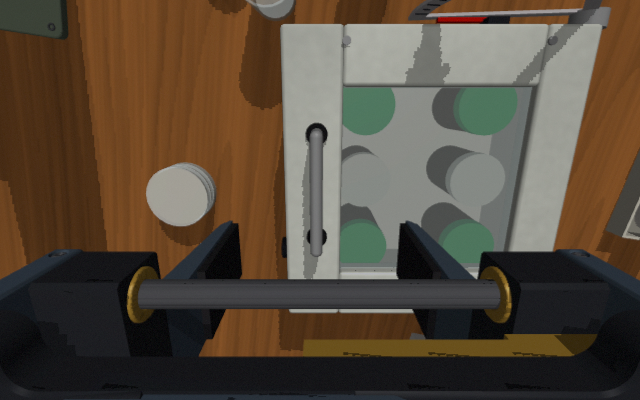

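The bar runs vertically in the image from (316,130) to (317,252), nicely parallel to the pads. The lid's front corner is at (282,25), and the knob at (605,17) is on the hinge line. Next I'll work out the frame and the index angle.

Run:
```python
from h import *
np.set_printoptions(precision=1,suppress=True)
w=load('wrist');f=load('scene');g=load('side'); an=lambda w:np.degrees(np.arctan2(w[1],w[0]))
print('bar',atz(w,316.5,191,201),world(w,316.5,191), an(atz(w,316.5,140,201)-atz(w,316.5,245,201))-90)
F,B=atz(w,282,25,163),atz(w,600,25,163); print('side edge',F,B,an(B-F),np.linalg.norm(B-F), 'front',an(F-atz(w,290,311,163))-90)
def tri(p,q):
    a,d=ray(f,*p);b,e=ray(g,*q); s=np.linalg.lstsq(np.c_[d,-e],b-a,rcond=None)[0]; P,Q=a+d*s[0],b+e*s[1]; return (P+Q)/2,np.linalg.norm(P-Q)
def orange(F,x0,x1,y0,y1):
    h=cv2.cvtColor(F['img'],cv2.COLOR_BGR2HSV); m=cv2.inRange(h,(4,150,150),(16,255,255))[y0:y1,x0:x1]; ys,xs=np.nonzero(m); print(len(xs),xs.min()+x0,xs.max()+x0,ys.min()+y0,ys.max()+y0); return xs.mean()+x0,ys.mean()+y0
p=orange(f,280,310,165,190);q=orange(g,305,330,145,165); print(p,q); X,e=tri(p,q); print('orange',X,e, world(f,*p),world(g,*q))
yaw=np.radians(9); H=(F+B)/2  # placeholder
ex=np.array([np.cos(yaw),np.sin(yaw),0]); ey=np.array([-ex[1],ex[0],0])
hc=atz(w,316.5,191,201); hinge=hc+268*ex; hinge[2]=135; print('hinge',hinge)
d=X-hinge; print('inc frame',d@ex,d@ey,d[2],'r',np.hypot(d@ex,d[2]),'ang',np.arctan2(d[2],-d@ex))
for FF,pt in((f,p),(g,q)):
    a,r=ray(FF,*pt)
    for yy in(165,169,175):
        s=(yy-(a-hinge)@ey)/(r@ey); d=a+r*s-hinge; print(yy,np.hypot(d@ex,d[2]),np.arctan2(d[2],-d@ex))
```

```text
bar [ 469.  -212.8  201. ] [ 468.9 -211.2  206.9] 8.41986861576487
side edge [415.8 -71.8 163. ] [703.3 -29.  163. ] 8.479364330628382 290.64580219374193 front 8.490205490527188
45 288 297 172 182Traceback (most recent call last):
  File "<stdin>", line 10, in <module>
  File "<stdin>", line 9, in orange
    return umr_minimum(a, axis, None, out, keepdims, initial, where)
ValueError: zero-size array to reduction operation minimum which has no identity
```

```bash
cat > idx.py <<'E'
from h import *
np.set_printoptions(precision=1,suppress=True)
f=load('scene');g=load('side')
def orange(F,x0,x1,y0,y1):
    h=F['img'].astype(int)[y0:y1,x0:x1]; m=(h[...,2]>140)&(h[...,2]-h[...,0]>70)&(h[...,1]-h[...,0]>15)&(h[...,2]-h[...,1]>40); ys,xs=np.nonzero(m); print(len(xs),xs.min()+x0,xs.max()+x0,ys.min()+y0,ys.max()+y0); return xs.mean()+x0,ys.mean()+y0
p=orange(f,280,310,165,190);q=orange(g,305,330,145,165); print(p,q)
a,d=ray(f,*p);b,e=ray(g,*q); s=np.linalg.lstsq(np.c_[d,-e],b-a,rcond=None)[0]; P,Q=a+d*s[0],b+e*s[1]; X=(P+Q)/2
print('orange',X,np.linalg.norm(P-Q), world(f,*p),world(g,*q))
yaw=np.radians(8.45); ex=np.array([np.cos(yaw),np.sin(yaw),0]); ey=np.array([-ex[1],ex[0],0])
hinge=np.array([469,-212.5,201])+268*ex; hinge[2]=135
d=X-hinge; print('inc frame',d@ex,d@ey,d[2],'r',np.hypot(d@ex,d[2]),'ang',np.arctan2(d[2],-d@ex))
for FF,pt in((f,p),(g,q)):
    a,r=ray(FF,*pt)
    for yy in(165,169,175):
        s=(yy-(a-hinge)@ey)/(r@ey); d=a+r*s-hinge; print(yy,np.hypot(d@ex,d[2]),np.arctan2(d[2],-d@ex).round(3))
E
python3 idx.py
```

```text
68 287 298 171 183
16 317 320 152 156
(np.float64(293.0882352941176), np.float64(176.30882352941177)) (np.float64(318.625), np.float64(154.25))
orange [555.4 -36.2 215.7] 5.384724231647278 [561.6 -28.  223.8] [545.3 -25.  226.7]
inc frame -156.58981310297938 161.72596348808165 80.74903895923921 r 176.1839290641083 ang 0.47610674507487877
165 174.06881226245028 0.489
169 173.6496959315466 0.538
175 173.78759343807377 0.611
165 181.74215723940986 0.491
169 184.73638031479445 0.498
175 189.24529288193511 0.509
```

{"op": "arm_command", "data": {
  "rows": [
    {"delta_pos": [40,20,0],"roll": 0,"jaw": 100},
    {"delta_pos": [80,40,0],"roll": 0,"jaw": 100},
    {"delta_pos": [110,40,0],"roll": 0,"jaw": 100},
    {"delta_pos": [110,40,0],"roll": 0,"jaw": 100},
    {"delta_pos": [110,40,0],"roll": 0,"jaw": 100},
    {"delta_pos": [110,40,0],"roll": 0,"jaw": 100}
  ]
}}

```text
time_s: 9.38
ee_pos: [495.4, -99.4, 321.8]
ee_rot: [-180.0, 0.0, 98.9]
force: [0.5, -0.5, 0.6]
gripper_width: 91.0
gripper_force: 0.0
```

Run:
```python
from h import *
f=grab('wrist'); print(f['s']['ee_pos'],f['s']['ee_rot'],f['s']['time_s'])
h=f['img'].astype(int); m=(h[...,2]>140)&(h[...,2]-h[...,0]>90)&(h[...,1]-h[...,0]>40)&(h[...,2]-h[...,1]>60)&(h[...,0]<60); ys,xs=np.nonzero(m[:230]); print(xs.min(),xs.max(),ys.min(),ys.max())
cv2.imwrite('pics/w5.png',cv2.resize(f['img'][0:200,240:500],(780,600),interpolation=cv2.INTER_CUBIC))
```

```text
[495.40211911 -99.39497174 321.79344479] [-1.79975585e+02  3.07336109e-02  9.88540588e+01] 9.3833
389 425 119 140
```

View pics/w5.png

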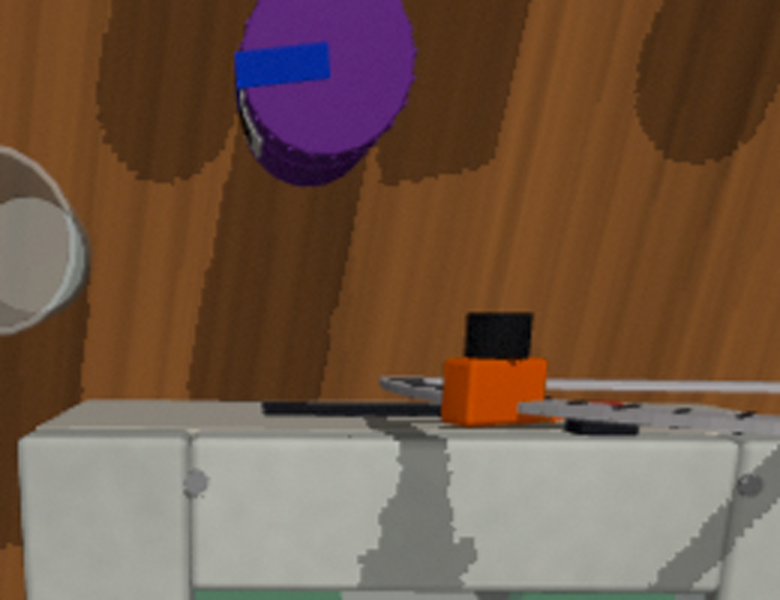

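The orange block spans about (388–422, 119–141) in the full frame, with its black knob on the outer side. I'll take its 3D point cloud from depth.

Run:
```python
from h import *
np.set_printoptions(precision=3,suppress=True)
f=load('wrist')
h=f['img'].astype(int); m=(h[...,2]>140)&(h[...,2]-h[...,0]>90)&(h[...,1]-h[...,0]>40)&(h[...,2]-h[...,1]>60)&(h[...,0]<60); m[:110]=0;m[150:]=0
yaw=np.radians(8.45); ex=np.array([np.cos(yaw),np.sin(yaw),0]); ey=np.array([-ex[1],ex[0],0])
hinge=np.array([469,-212.5,201])+268*ex; hinge[2]=135; print(hinge)
ys,xs=np.nonzero(m)
P=np.array([world(f,x,y,f['z_map'][y,x]) for x,y in zip(xs,ys)])-hinge
Q=np.c_[-P@ex,P@ey,P[:,2]]; print(len(Q)); print(np.percentile(Q,[2,25,50,75,98],axis=0).round(1))
for c in range(388,424,3):
    k=abs(xs-c)<=1; print(c,np.median(Q[k],axis=0).round(1))
r=np.hypot(Q[:,0],Q[:,2]);t=np.arctan2(Q[:,2],Q[:,0]); print(np.percentile(r,[2,50,98]),np.percentile(t,[2,50,98]))
```

```text
[ 734.091 -173.118  135.   ]
507
[[142.1 162.   82.5]
 [150.  167.1  87.5]
 [156.2 170.9  90.9]
 [161.9 174.6  93.8]
 [167.8 178.2  96. ]]
388 [169.6 177.4  87.2]
391 [168.1 177.5  88.6]
394 [165.8 171.9  93.4]
397 [164.3 170.   94.9]
400 [161.7 169.9  94.4]
403 [158.9 169.8  92.7]
406 [156.2 169.8  91.1]
409 [153.3 169.6  89.6]
412 [150.5 170.7  88. ]
415 [147.6 172.6  86.5]
418 [144.6 172.6  84.7]
421 [142.2 173.3  82.9]
[164.513 180.905 190.907] [0.495 0.528 0.535]
```

The index angle comes out at about 0.495 rad: the face-centre angle of 0.528 less half the block's thickness, with the triangulation giving 0.49. Now to the handle.

{"op": "arm_command", "data": {
  "rows": [
    {"delta_pos": [-40,-16,0],"roll": 0,"jaw": 100},
    {"delta_pos": [-78,-31,0],"roll": 0,"jaw": 100},
    {"delta_pos": [-108,-43.5,0],"roll": 0,"jaw": 100},
    {"delta_pos": [-108,-43.5,20],"roll": 0,"jaw": 100},
    {"delta_pos": [-108,-43.5,55],"roll": 0,"jaw": 100},
    {"delta_pos": [-108,-43.5,90],"roll": 0,"jaw": 100},
    {"delta_pos": [-108,-43.5,90],"roll": 0,"jaw": 100},
    {"delta_pos": [-108,-43.5,90],"roll": 0,"jaw": 100},
    {"delta_pos": [-108,-43.5,90],"roll": 0,"jaw": 100}
  ]
}}

```text
time_s: 10.18
ee_pos: [470.0, -214.5, 233.8]
ee_rot: [179.9, 0.1, 98.7]
force: [0.1, 0.2, 1.0]
gripper_width: 91.2
gripper_force: 0.0
```

{"op": "arm_command", "data": {
  "rows": [
    {"delta_pos": [0,-1,25],"roll": 0,"jaw": 100},
    {"delta_pos": [0,-1,45],"roll": 0,"jaw": 100},
    {"delta_pos": [0,-1,51],"roll": 0,"jaw": 100},
    {"delta_pos": [0,-1,51],"roll": 0,"jaw": 100},
    {"delta_pos": [0,-1,51],"roll": 0,"jaw": 0},
    {"delta_pos": [0,-1,51],"roll": 0,"jaw": 0},
    {"delta_pos": [0,-1,51],"roll": 0,"jaw": 0},
    {"delta_pos": [0,-1,51],"roll": 0,"jaw": 0},
    {"delta_pos": [0,-1,51],"roll": 0,"jaw": 0},
    {"delta_pos": [0,-1,51],"roll": 0,"jaw": 0},
    {"delta_pos": [0,-1,51],"roll": 0,"jaw": 0},
    {"delta_pos": [0,-1,51],"roll": 0,"jaw": 0},
    {"delta_pos": [0,-1,51],"roll": 0,"jaw": 0},
    {"delta_pos": [0,-1,51],"roll": 0,"jaw": 0}
  ],
  "squeeze": 20
}}

```text
time_s: 11.35
ee_pos: [468.0, -213.7, 180.9]
ee_rot: [-180.0, 0.0, 98.7]
force: [-0.5, 0.4, 0.7]
gripper_width: 27.4
gripper_force: 0.0
```

{"op": "arm_command", "data": {
  "rows": [
    {"delta_pos": [0,0,0],"roll": 0,"jaw": 0},
    {"delta_pos": [0,0,0],"roll": 0,"jaw": 0},
    {"delta_pos": [0,0,0],"roll": 0,"jaw": 0},
    {"delta_pos": [0,0,0],"roll": 0,"jaw": 0},
    {"delta_pos": [0,0,0],"roll": 0,"jaw": 0}
  ]
}}

```text
time_s: 11.77
ee_pos: [469.8, -213.4, 181.0]
ee_rot: [179.8, 0.0, 98.7]
force: [5.1, 1.4, -2.7]
gripper_width: 11.2
gripper_force: 20.0
```

{"op": "arm_command", "data": {
  "rows": [
    {"delta_pos": [0,1.7,-6.7],"roll": 0,"jaw": 0},
    {"delta_pos": [0,3.7,-13.3],"roll": 0,"jaw": 0},
    {"delta_pos": [0,5.8,-20],"roll": 0,"jaw": 0},
    {"delta_pos": [0,8,-26.4],"roll": 0,"jaw": 0},
    {"delta_pos": [0,10.4,-33],"roll": 0,"jaw": 0},
    {"delta_pos": [0,12.9,-39.3],"roll": 0,"jaw": 0},
    {"delta_pos": [0,15.6,-45.7],"roll": 0,"jaw": 0},
    {"delta_pos": [0,18.5,-51.9],"roll": 0,"jaw": 0},
    {"delta_pos": [0,21.5,-58.2],"roll": 0,"jaw": 0},
    {"delta_pos": [0,24.7,-64.3],"roll": 0,"jaw": 0},
    {"delta_pos": [0,28,-70.4],"roll": 0,"jaw": 0},
    {"delta_pos": [0,31.5,-76.3],"roll": 0,"jaw": 0},
    {"delta_pos": [0,35.1,-82.2],"roll": 0,"jaw": 0},
    {"delta_pos": [0,38.9,-87.9],"roll": 0,"jaw": 0},
    {"delta_pos": [0,42.8,-93.6],"roll": 0,"jaw": 0},
    {"delta_pos": [0,46.9,-99.2],"roll": 0,"jaw": 0},
    {"delta_pos": [0,51,-104.7],"roll": 0,"jaw": 0},
    {"delta_pos": [0,55.4,-110],"roll": 0,"jaw": 0},
    {"delta_pos": [0,59.4,-115],"roll": 0,"jaw": 0},
    {"delta_pos": [0,63.4,-119.4],"roll": 0,"jaw": 0}
  ]
}}

```text
time_s: 13.43
ee_pos: [530.6, -204.3, 300.9]
ee_rot: [-179.9, 0.0, 98.7]
force: [1.9, -2.1, -6.9]
gripper_width: 11.2
gripper_force: 20.0
```

{"op": "arm_command", "data": {
  "rows": [
    {"delta_pos": [0,0,0],"roll": 0,"jaw": 0},
    {"delta_pos": [0,0,0],"roll": 0,"jaw": 0},
    {"delta_pos": [0,0,0],"roll": 0,"jaw": 0},
    {"delta_pos": [0,0,0],"roll": 0,"jaw": 0}
  ]
}}

```text
time_s: 13.77
ee_pos: [530.1, -204.4, 300.3]
ee_rot: [-179.9, 0.0, 98.7]
force: [1.0, -2.8, -4.7]
gripper_width: 11.5
gripper_force: 20.0
```

Run:
```python
from h import *
f=grab('scene');g=grab('side'); s=env.state(); print(s['ee_pos'],s['force'],s['gripper_width'],s['gripper_force'])
o=np.zeros((600,800,3),np.uint8)
o[:,:400]=cv2.resize(f['img'][125:245,250:330],(400,600),interpolation=cv2.INTER_CUBIC)
o[:300,400:]=cv2.resize(g['img'][110:200,270:390],(400,300),interpolation=cv2.INTER_CUBIC)
o[300:,400:]=cv2.resize(g['img'][200:290,235:355],(400,300),interpolation=cv2.INTER_CUBIC)
cv2.imwrite('pics/fin.png',o)
```

```text
[ 530.10707644 -204.36863588  300.32548646] [ 1.47030137 -3.94281859 -4.28010236] 11.629362524109679 19.99903231859207
```

View pics/fin.png

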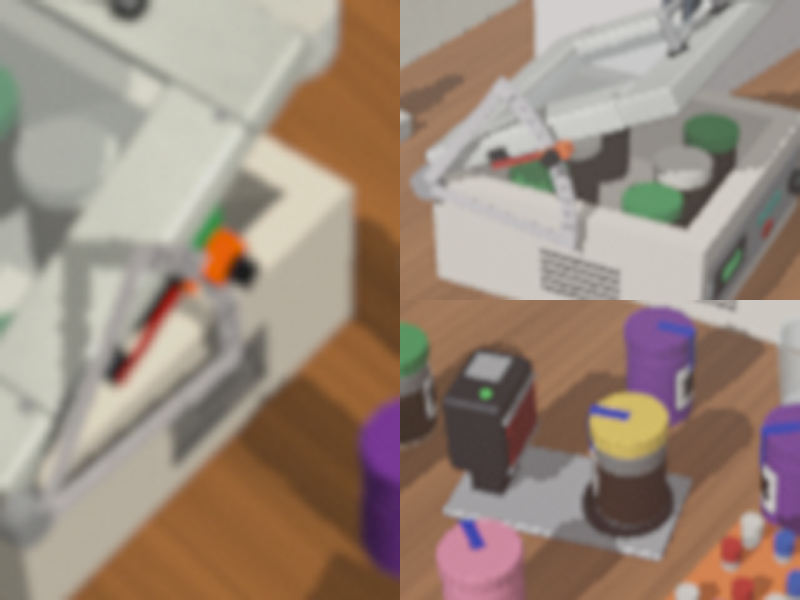

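In both views the red pointer runs straight to the orange index's inner tip: in the scene crop it ends at (185,285) against the tip at (190,285), and in the side crop it runs to (550,152) against the block at (565,148). The jar stands upright with its tape towards the reader. From the handle's travel the lid is at about 0.49 rad, against 0.495 for the index, so I'm handing in.

{"op": "arm_command", "data": {
  "rows": [
    {"delta_pos": [0,0,0],"roll": 0,"jaw": 0},
    {"delta_pos": [0,0,0],"roll": 0,"jaw": 0},
    {"delta_pos": [0,0,0],"roll": 0,"jaw": 0},
    {"delta_pos": [0,0,0],"roll": 0,"jaw": 0},
    {"delta_pos": [0,0,0],"roll": 0,"jaw": 0},
    {"delta_pos": [0,0,0],"roll": 0,"jaw": 0}
  ]
}}

```text
time_s: 14.37
ee_pos: [530.3, -204.3, 300.5]
ee_rot: [-180.0, 0.0, 98.7]
force: [-0.8, -4.5, -2.5]
gripper_width: 11.7
gripper_force: 20.0
```

Run:
```python
from h import *
s=env.state(); print(s['ee_pos'],s['force'],s['gripper_force'],s['gripper_width']); print(env.job_done())
```

```text
[ 530.34888677 -204.31562983  300.53547712] [-0.77241614 -4.4607599  -2.45613334] 19.99936133623123 11.673835477515256
the job is handed in; nothing more can be done
None
```

I turned the yellow-lidded jar to face the reader (within about 1° by camera) and released it, then lifted the lid to about 0.49 rad against the index at about 0.495; the gripper is still holding it there, and the job is handed in (no verdict came back).

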